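# Click the turning handle onto the spice mill

## Task

Fit the loose turning handle onto the square drive of the spice mill: feel for the angle at which it drops onto the square, then push it down, without forcing it, until the spring ball clicks and it is fully home. Turn the mill with it until the handle's grip bar lies along the length of the base, over the catch cup, and let go. Leave the jar, the cup and the glass dish where they are.

Things in the scene. Friction and masses are not known exactly. Their poses are not given: they have to be found in the camera images.
- handle: Loose turning handle, about 160 g, upright on the worktop: dark steel hub, 38 x 38 mm square, 33 mm high, under a dark wooden grip bar 80 mm long (its x), 16 mm wide (its y), 28 mm high (33 to 61 mm above the origin). Origin: centre of the hub's underside, z up.
- bore (a point): Mouth of the handle's bore, at the handle's origin, same axes. The bore is 18 mm square, 29 mm deep, sides parallel to the bar's x and y; a groove inside takes the drive's spring ball, so it fits in any of four quarter turns. Fully home: within 2 mm of the flange (drive) in height.
- mill: Spice mill, screwed down: wooden base plate 165 x 96 x 12 mm from x = -110 to +55 mm, on it an aluminium drum 80 mm wide and 88 mm high, a spout and a steel catch cup (50 mm wide, 42 mm high) at the -x end. Origin: worktop level under the drive's axis; x along the base's length, z up.
- drive (a point): Centre of the top of the drive's flange (36 mm wide), on its axis, 100 mm above the worktop: the handle's underside rests here when home. It sinks with the sprung drive (over 4 N: 1 mm per 4 N, at most 6 mm) but does not turn with it; axes those of the mill. The drive turns either way against a steady friction of 0.08 N m.
- square_top (a point): Top of the 16 mm square, on the axis, 22 mm above drive; on it a tapered nose 5 mm high, 17 to 10 mm wide. The square's angle is not measured: at the start 0.38 rad or more off the base's length and width. The bore slips over the nose, sits on the square's corners here and, turned to within 0.1 rad of the square, drops 6 mm to the ball.
- ball_level (a point): On the axis 14 mm above drive: level of the spring ball in one side of the square. With its mouth just above it the bore meets the ball; pushing past takes some 8 to 18 N, then the handle snaps down the last 5 mm by itself. Pressing the sprung drive down by more than 5.3 mm (about 25 N) is forcing it.
- spice_jar: Bystander: small jar with a dark lid, 48 mm wide, 70 mm high; origin at the centre of its underside.
- cup: Bystander: patterned cup, 65 mm wide, 78 mm high; origin at the centre of its underside.
- dish: Bystander: shallow clear glass dish, 110 mm wide, 34 mm high; origin at the centre of its underside.
Not all that is in view belongs to the job. Leave any green or turquoise look-alike of the handle alone.

How it is judged (in metres and radians):
On the way:
1. the handle is clicked fully home on the drive (z of handle in the frame of drive below 0.002 m and distance between handle and drive below 0.0035 m and angle between the z axis of handle and the z axis of drive, either way round below 0.07 rad), for 0.2 s.
At the end, for the whole second after the job is handed in: The handle stands upright (within 0.07 rad) fully home on the drive (origin at most 2 mm above the flange and 3.5 mm from its centre), its grip bar within 0.17 rad (10 degrees) of the base's length, either way round, at rest and released (all of step 1 and angle between the x axis of handle and the x axis of mill, either way round below 0.17 rad and linear speed of handle below 0.01 m/s); the robot touches nothing.
It fails at once if the mill was forced (drive pressed down more than 5.3 mm, about 25 N, or more than 30 N of the robot on the mill) (distance of drive from where it was at the start of the episode above 0.0053 m or contact force between any of the arm, the fingers and mill above 30 N).
It fails at once if a bystander was disturbed (distance of any of spice_jar, cup, dish from where it was at the start of the episode above 0.02 m).
It also fails if it takes over 72 s, if anything falls off the work surface, if the arm or the gripper's body presses on something with over 40 N, if the wrist force passes 120 N, or if a joint passes its speed limit or range.

## Robot

A 6-joint arm with a two-finger parallel gripper is mounted at the origin on a cart in front of the work surface, level with it; the furniture and walls round the work are solid. World frame = base frame: x ahead of the robot, y to its left, z up, the work surface at z = 0. Lengths are in mm, angles in degrees, forces in N, time in s.
With the tool pointing down it reaches from about 350 to 925 mm from the base axis. Payload 6.4 kg.
Tool frame: the origin (TCP) lies on the centre line of the jaws, within the pads' length; the fingertips stand 14 mm ahead of it and the grasp point (between the pads) lies 5 mm behind it; z points along the fingers, x is the direction in which the jaws open and shut, and the axes are right-handed (so a half turn about z gives the same grasp; the last joint's range is limited). The gripper opens to 85 mm and grips with 20 to 120 N. Pads are 22 mm wide; open, the fingers measure 114 mm over their backs; the gripper's body (76 mm by 85 mm) begins 54 mm behind the grasp point. The pads swing forward as they close: fully open they stand 13 mm farther back than shut.
Start: joints at [-75.693, 14.043, 89.255, -0, 76.702, -9.975], TCP at [267.304, -592.506, 245.29] pointing down, gripper open.
Joint ranges: [-179.41, 179.41], [-58.25, 129.5], [7.25, 145.43], [-54.29, 234.29], [11.92, 165.04], [-157.13, 157.13]. Speed limits (degrees/s): [147.25, 147.25, 180, 180, 180, 180].

## Interface

Orientations are given as a 3x3 rotation matrix whose columns are the frame's x, y, z axes.
In Python, from bench import robot, cams gives the robot as it stands.
- The arm moves only by the shell command python3 -m handwheel 'ROWS' [FORCE]. ROWS is JSON, a list of rows, each a list of 5 numbers: the opening, from 0 (shut) to 1 (fully open), then the shift along the world's x, y, z in mm, then the turn about the world's z in rad. A call has 1 to 12 rows; each row shifts and turns the pose as measured when the row begins; what a row does not reach is not made up. A row lasts 1/8 s, in which the tool goes at most 62.5 mm and 10.7 degrees, less where a joint would pass 70% of its speed; a pose out of reach is approached as far as the arm can. A call with a gripper value outside its range is refused whole. The fingers move at their own pace and stop on an object; FORCE is the grip in N (left out, the last holds). Time passes only in rows, so rows that do not move let the fingers close. It gives the time, the measured TCP pose, the force and the opening at its end, in the units of the state.
- robot.observe(): the state, without advancing time (a new reading comes with each control period).
- cams.camera(name): name is "scene" or "top"; returns (picture, depth): 400x640x3 uint8, red, green, blue; 400x640 float32, mm along the optical axis (not along the pixel's ray), 0 where there is no reading.
- cams.camera_info(name): a dict with "fx", "fy", "cx", "cy" (pixels), "R" (3x3) and "t" (3): a world point X has camera coordinates R X + t. Camera axes: x right, y down, z forward; pixel columns grow to the right and rows downward; lengths in mm; the calibration is good to about 2 mm. A picture is of the moment at which its call begins. camera_info takes no time and is no camera call.
- robot.sign_off(): hands the job in, once; it reports no verdict.
Trained networks look in the newest picture that a camera, given by its name, has taken for a name from the list of things; names that differ only in an ending like _2 or _b are one class to them, and where a whole thing is asked for, a point or a joint stands for the part that bears it (a point fixed in the world has none). Each returns a list of dicts, best first, with "confidence" (0 to 1); they miss things now and then, are a little off and sometimes report something else, mostly with a low value. They report only what shows in the picture. A call takes as long as a camera call. They do not tell look-alikes from the thing itself.
- cams.trace(camera, query): "pixels" (400x640 bool, what is visible of it) and "xy" ([column, row] in pixels, amid what is visible of it).
The state is a dict: "time_s": time; "joint_positions": joint angles; "joint_vel": joint speeds; "effort": joint torques, N m; "tool_pos": TCP position; "tcp_rot": TCP orientation; "force": force on the tool from outside, world axes, zero at the start; "ft_torque": the same for the moment, N m; "opening": finger opening in mm.
Only numpy, scipy, OpenCV 4.12 (cv2) and the standard library are available. Lean on these libraries where they do the work, as an engineer would, in place of code of your own. Each camera call takes 0.05 s, during which the arm holds its last target.

## Working session

There is one attempt and no reset: what is moved stays moved. The work goes in short steps, Python scripts to look and compute and a shell command to move; the robot and the scene stay as the last step left them, time stands still between calls to the robot, and variables do not carry over. Pictures are saved under pics/ and viewed, and the job is handed in when it is done.

```bash
mkdir -p pics; ls
python3 - <<'E'
from bench import robot,cams
import cv2,numpy as np
for n in("scene","top"):
    p,d=cams.camera(n); cv2.imwrite(f"pics/{n}0.png",p[:,:,::-1]); np.savez(f"pics/{n}0.npz",p=p,d=d)
    i=cams.camera_info(n); print(n,{k:np.round(v,3).tolist() for k,v in i.items()})
    for q in("handle","mill","spice_jar","cup","dish"):
        for r in cams.trace(n,q): print(n,q,round(r["confidence"],2),np.round(r["xy"]),r["pixels"].sum())
s=robot.observe();print(s)
E
```

```text
pics
scene {'fx': 441.453, 'fy': 441.453, 'cx': 318.984, 'cy': 205.834, 'R': [[-0.563, -0.826, -0.027], [-0.332, 0.256, -0.908], [0.757, -0.503, -0.418]], 't': [393.933, 222.149, 974.023]}
scene handle 0.81 [389. 216.] 291
scene handle 0.69 [426. 213.] 351
scene handle 0.51 [392. 197.] 147
scene spice_jar 0.97 [246. 255.] 531
scene cup 0.69 [330. 193.] 524
scene dish 0.6 [232. 236.] 664
top {'fx': 366.03, 'fy': 366.03, 'cx': 315.621, 'cy': 197.34, 'R': [[-0.006, -0.999, -0.039], [-0.984, 0.013, -0.178], [0.178, 0.037, -0.983]], 't': [145.807, 548.923, 1006.686]}
top handle 0.88 [425. 202.] 264
top handle 0.74 [398. 228.] 309
top handle 0.7 [427. 261.] 301
top mill 0.65 [319. 200.] 1672
top spice_jar 0.67 [237. 228.] 253
top cup 0.64 [370. 155.] 478
top dish 0.94 [246. 183.] 1037
{'time_s': 0.6, 'joint_positions': array([-7.56937933e+01,  1.40448701e+01,  8.92539240e+01, -1.77005218e-03,
        7.67032309e+01, -9.97570866e+00]), 'joint_vel': array([ 0.00557631, -0.07059356,  0.01527765, -0.04690818,  0.09331388,
        0.02010552]), 'effort': array([ 1.12239741e-04, -4.29273748e+01, -3.26251960e+01, -1.21799872e-04,
        5.67830721e-04,  6.14399998e-07]), 'tool_pos': array([ 267.29422496, -592.51322232,  245.28508527]), 'tcp_rot': array([[ 4.11233143e-01, -9.11530197e-01, -3.78662494e-05],
       [-9.11530197e-01, -4.11233144e-01,  2.68183870e-05],
       [-4.00176264e-05,  2.34876202e-05, -9.99999999e-01]]), 'force': array([-0.93954869, -0.14412189,  0.09543202]), 'ft_torque': array([-0.02494712,  0.02038822, -0.02016808]), 'opening': 85.51091447419779}
```

Run:
```python
import cv2
a=cv2.imread("pics/top0.png")[130:290,190:480]; cv2.imwrite("pics/top0c.png",cv2.resize(a,None,fx=2.7,fy=2.7,interpolation=cv2.INTER_CUBIC))
a=cv2.imread("pics/scene0.png")[130:290,200:480]; cv2.imwrite("pics/scene0c.png",cv2.resize(a,None,fx=2.8,fy=2.8,interpolation=cv2.INTER_CUBIC))
```

```text
(no output)
```

View pics/top0c.png

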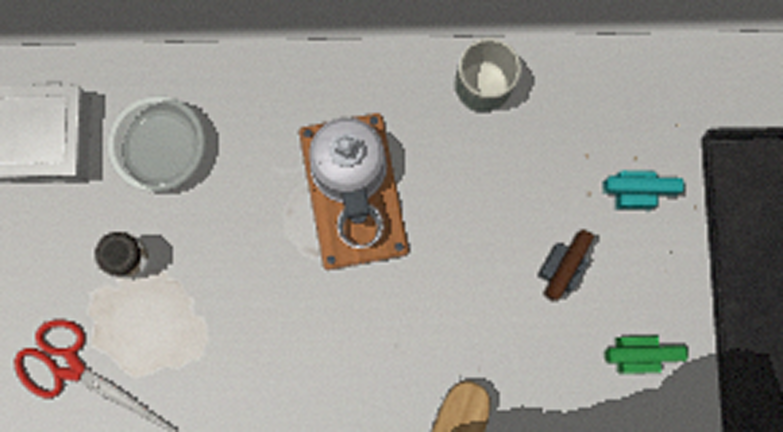

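View pics/scene0c.png

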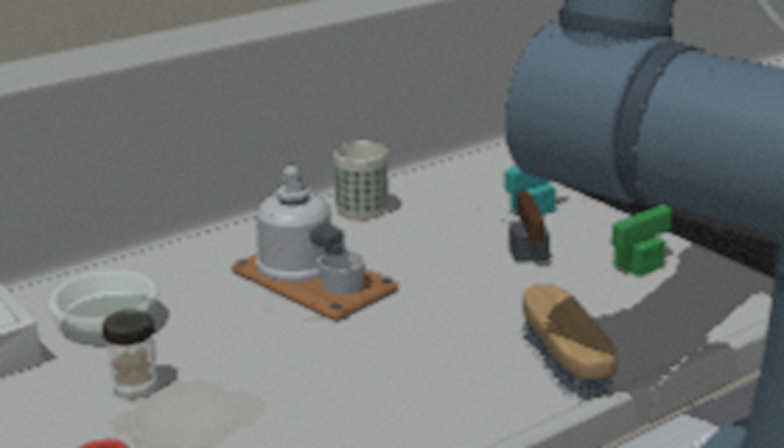

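View pics/top0.png

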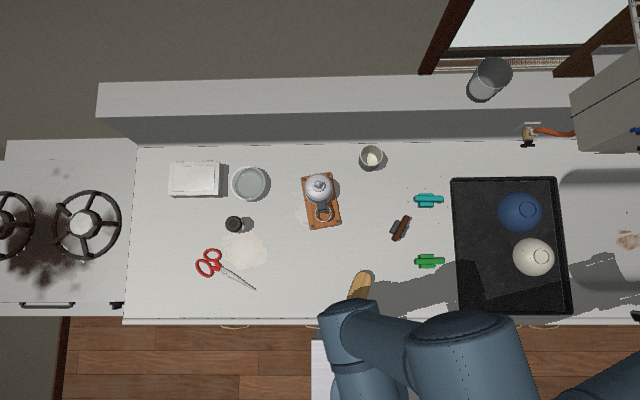

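Three handle-like things in the top view: turquoise at (427,200), green at (430,261) and dark wood on dark steel at (400,228). The last one matches the description. Next I measure it, with an enlarged crop to confirm.

```bash
cat > h.py <<'E'
import numpy as np,cv2
from bench import robot,cams
def cloud(n,d):
    i=cams.camera_info(n);v,u=np.mgrid[:400,:640]
    c=np.stack([(u-i["cx"])/i["fx"]*d,(v-i["cy"])/i["fy"]*d,d],-1)
    return (c-np.array(i["t"]))@np.array(i["R"])
def rect(pts):
    (c,s,a)=cv2.minAreaRect(np.float32(pts)); return np.round(c,1),np.round(s,1),round(a,1)
def proj(n,X):
    i=cams.camera_info(n);c=np.array(i["R"])@np.array(X)+i["t"];return i["fx"]*c[0]/c[2]+i["cx"],i["fy"]*c[1]/c[2]+i["cy"]
E
python3 - <<'E'
from h import *
T=np.load("pics/top0.npz");W=cloud("top",T["d"]);P=T["p"].astype(int)
S=np.load("pics/scene0.npz");WS=cloud("scene",S["d"]);PS=S["p"].astype(int)
def st(name,w): print(name,len(w),"med",np.round(np.median(w,0),1),"min",np.round(np.percentile(w,2,0),1),"max",np.round(np.percentile(w,98,0),1))
def box(W,P,u0,u1,v0,v1): return W[v0:v1,u0:u1].reshape(-1,3),P[v0:v1,u0:u1].reshape(-1,3)
# worktop
w,_=box(W,P,350,370,210,240);st("table top",w)
w,p=box(W,P,384,415,210,245)
brown=(p[:,0]-p[:,2]>20)&(p.sum(1)<260);st("bar",w[brown]);print(rect(w[brown][:,:2]))
b=brown&(w[:,2]>50);st("bar z>50",w[b]);print(rect(w[b][:,:2]))
hz=w[(w[:,2]>12)&(w[:,2]<45)];st("hub",hz);hh=w[w[:,2]>12];st("all",hh)
w,p=box(WS,PS,375,405,190,230)
b=(p[:,0]-p[:,2]>20)&(p.sum(1)<260);st("scene bar",w[b]);print(rect(w[b][:,:2]));hz=w[(w[:,2]>5)&~b&(p.sum(1)<260)];st("scene hub",hz)
w,p=box(W,P,290,350,165,235)
base=(p[:,0]-p[:,2]>50)&(w[:,2]<30);st("base",w[base]);print(rect(w[base][:,:2]))
dr=w[(w[:,2]>70)];st("drum",dr);print(cv2.minEnclosingCircle(np.float32(dr[:,:2])))
for z0,z1 in((85,96),(96,106),(106,116),(116,122),(122,135)):
    q=w[(w[:,2]>z0)&(w[:,2]<z1)]
    if len(q)>2: st((z0,z1),q)
w,p=box(WS,PS,280,350,180,250)
for z0,z1 in((-3,8),(8,20),(30,60),(60,90),(90,98),(98,106),(106,116),(116,122),(122,135)):
    q=w[(w[:,2]>z0)&(w[:,2]<z1)]
    if len(q)>2: st(("sc",z0,z1),q)
E
python3 - <<'E'
import cv2
a=cv2.imread("pics/top0.png")
x=cv2.resize(a[190:280,380:460],(480,540),interpolation=cv2.INTER_CUBIC)
y=cv2.resize(a[170:230,295:345],(300*3//2,540),interpolation=cv2.INTER_CUBIC)[:, :300]
cv2.imwrite("pics/cropA.png",cv2.hconcat([x,cv2.resize(a[170:210,299:339],(320,540*320//540)).copy() if 0 else y]))
E
```

```text
table top 600 med [474.6  12.   -0.6] min [432.6 -16.4  -4.5] max [519.2  40.4   3.7]
bar 162 med [458.7 -97.8  59.5] min [ 426.  -119.8   53. ] max [492.6 -75.5  64.3]
(array([411.4, -19.9]), array([ 44.2, 257.4]), 32.1)
bar z>50 161 med [458.6 -97.9  59.5] min [ 425.9 -119.8   53.6] max [492.6 -75.5  64.3]
(array([411.4, -19.9]), array([ 44.2, 257.4]), 32.1)
hub 117 med [460.6 -90.4  32.6] min [ 427.2 -119.    17.7] max [483.9 -73.7  43.7]
all 293 med [458.4 -93.8  56.9] min [ 424.8 -119.5   20.6] max [491.5 -72.7  64.4]
scene bar 89 med [440.7 -83.2  57.6] min [ 424.8 -109.5   37.2] max [481.8 -72.   62.8]
(array([455.6, -91.4]), array([14.6, 70.7]), 61.7)
scene hub 353 med [454.9 -90.4  35.3] min [ 200.9 -195.2    6. ] max [545.8 112.9 239.6]
base 649 med [507.4 126.4  10.9] min [468.2  73.3   6.6] max [627.9 183.   15.3]
(array([549.6, 128.1]), array([163. ,  94.1]), 10.2)
drum 654 med [569.  129.8  84.9] min [361.8  98.5  70.7] max [ 609.2  169.3 1093.1]
((488.0443115234375, 122.38078308105469), 128.08526611328125)
(85, 96) 173 med [573.3 132.4  86.8] min [548.  104.1  85. ] ma
[... 504 characters left out ...]
  12.1] min [ 468.1 -148.3    8.4] max [745.4 184.3  19.7]
('sc', 30, 60) 851 med [643.8  93.8  43.3] min [ 485.8 -121.1   30.7] max [746.5 173.2  59.6]
('sc', 60, 90) 828 med [640.1 109.9  72.9] min [516.6 -45.8  60.4] max [745.9 172.7  88.5]
('sc', 90, 98) 48 med [581.5 124.2  93.9] min [561.2  83.6  90.4] max [746.4 151.1  97.7]
('sc', 98, 106) 40 med [571.9 139.  100.1] min [561.2 120.8  98.1] max [737.3 150.9 104.8]
('sc', 106, 116) 20 med [573.  136.5 110.9] min [567.8 130.6 106.1] max [577.6 144.5 115.2]
('sc', 116, 122) 15 med [573.6 136.6 119.3] min [568.4 127.4 116.1] max [581.8 145.6 121.8]
('sc', 122, 135) 11 med [576.6 136.  125.4] min [571.  129.7 123.5] max [581.2 140.7 128.1]
```

View pics/cropA.png

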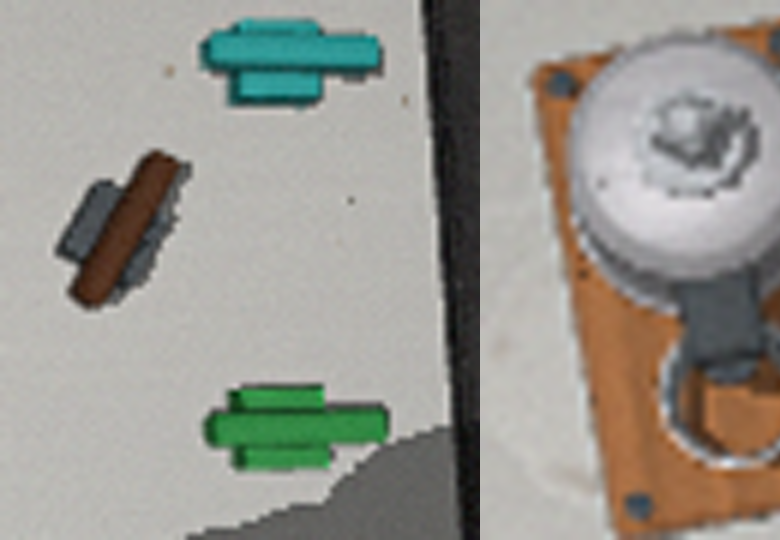

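The crop confirms it: brown bar on a dark hub at about (400,228). I now fit the bar precisely and check the square's nose.

Run:
```python
from h import *
for n,(u0,u1,v0,v1) in {"top":(384,415,210,245),"scene":(375,405,190,230)}.items():
    T=np.load(f"pics/{n}0.npz");W=cloud(n,T["d"]);P=T["p"].astype(int)
    w=W[v0:v1,u0:u1].reshape(-1,3);p=P[v0:v1,u0:u1].reshape(-1,3)
    m=(p[:,0]-p[:,2]>20)&(p.sum(1)<260)&(w[:,2]>52)&(w[:,2]<70)&(abs(w[:,0]-458)<60)&(abs(w[:,1]+97)<45)
    q=w[m];print(n,len(q),"z",np.median(q[:,2]),rect(q[:,:2]))
    c=q[:,:2].mean(0);ev,V=np.linalg.eigh(np.cov((q[:,:2]-c).T));a=V[:,1];print("mean",c,"ang",np.degrees(np.arctan2(a[1],a[0])),"std",np.sqrt(ev))
    t=(q[:,:2]-c)@a;s=(q[:,:2]-c)@V[:,0];print("along",np.percentile(t,[1,99]),"across",np.percentile(s,[2,98]))
    r=w[(p.sum(1)<260)&(w[:,2]>4)&(abs(w[:,0]-458)<60)&(abs(w[:,1]+97)<45)]
    tt=(r[:,:2]-c)@a
    for z0,z1 in((5,30),(30,40)):
        k=(r[:,2]>z0)&(r[:,2]<z1); 
        if k.sum()>5: print(" hub",z0,k.sum(),"along",np.percentile(tt[k],[3,97]),"across",np.percentile((r[k][:,:2]-c)@V[:,0],[3,97]))
a=cv2.imread("pics/scene0.png")[180:215,290:325];b=cv2.imread("pics/top0.png")[170:205,302:337]
cv2.imwrite("pics/nose.png",cv2.hconcat([cv2.resize(x,(390,390),interpolation=cv2.INTER_CUBIC) for x in(a,b)]))
```

```text
top 159 z 59.528763854921245 (array([459.6, -98.1]), array([15.5, 78.4]), 58.4)
mean [459.73384614 -97.76014719] ang 148.7501005343757 std [ 4.49238895 22.97434086]
along [-38.50757993  38.59565039] across [-7.18525844  7.8224559 ]
 hub 5 30 along [-16.41740807  18.82153758] across [-18.51834412  17.68430039]
 hub 30 79 along [-18.51546977  18.22872355] across [-17.98108263  18.66102137]
scene 61 z 59.67442499277982 (array([455.5, -91.5]), array([14. , 70.7]), 60.7)
mean [451.84250099 -89.0570454 ] ang 150.73822622215195 std [ 4.39709555 21.025663  ]
along [-39.6691183   29.96854811] across [-6.52079669  7.16202325]
 hub 5 97 along [-14.35358919   9.54927777] across [-17.56379688  19.43754142]
 hub 30 32 along [-19.71185058  28.1180297 ] across [-16.56667941  17.13825756]
```

View pics/nose.png

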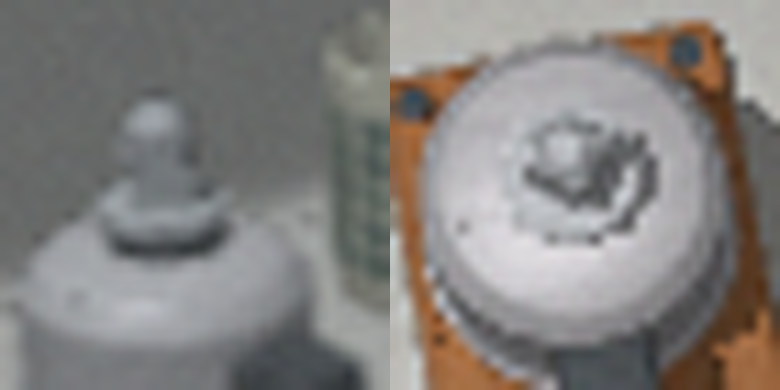

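```bash
python3 -m handwheel '[[1,16,41,0,0.18],[1,16,41,0,0.18],[1,16,41,0,0.18],[1,16,41,0,0.18],[1,16,41,0,0.18],[1,16,41,0,0.18],[1,16,41,-8,0.18],[1,16,41,-8,0.18],[1,16,41,-8,0.18],[1,16,41,-8,0.18],[1,16,41,-8,0.18],[1,16,41,-8,0.18]]' 30
cat > st.py <<'E'
from bench import robot
import numpy as np
s=robot.observe();R=s["tcp_rot"];print("t",s["time_s"],"pos",np.round(s["tool_pos"],2),"yaw",round(np.degrees(np.arctan2(R[1,0],R[0,0])),2),"tilt",np.round(R[:2,2],4),"F",np.round(s["force"],2),"T",np.round(s["ft_torque"],3),"open",round(s["opening"],1),"j",np.round(s["joint_positions"],1))
E
python3 st.py
```

```text
time_s: 2.1
tool_pos: [463.0, -88.1, 199.2]
tcp_rot: [[0.472, 0.881, 0.009], [0.881, -0.472, 0.001], [0.005, 0.008, -1.0]]
force: [0.3, 0.1, -0.1]
opening: 85.1
t 2.1 pos [462.96 -88.15 199.22] yaw 61.82 tilt [0.0094 0.0006] F [ 0.28  0.13 -0.08] T [-0.057 -0.028  0.009] open 85.1 j [-24.7  -8.2 117.4   0.3  70.3 -86.6]
```

```bash
python3 -m handwheel '[[0.6,-3,-9,-30,-0.05],[0.6,0,0,-30,0],[0.6,0,0,0,0]]' ; python3 st.py
python3 - <<'E'
from h import *
for n,(u,v) in {"top":(400,225),"scene":(395,210)}.items():
    p,d=cams.camera(n);cv2.imwrite(f"pics/{n}1.png",cv2.resize(p[v-50:v+40,u-50:u+40,::-1],(540,540),interpolation=cv2.INTER_CUBIC))
E
```

```text
time_s: 2.48
tool_pos: [461.0, -93.9, 138.5]
tcp_rot: [[0.51, 0.86, 0.011], [0.86, -0.51, -0.0], [0.005, 0.01, -1.0]]
force: [-0.4, -0.9, 0.5]
opening: 51.3
t 2.475 pos [460.97 -93.91 138.47] yaw 59.34 tilt [ 0.0111 -0.0003] F [-0.42 -0.91  0.55] T [ 0.063 -0.001  0.036] open 51.3 j [-25.5  -3.4 120.    0.3  62.8 -85. ]
```

View pics/scene1.png

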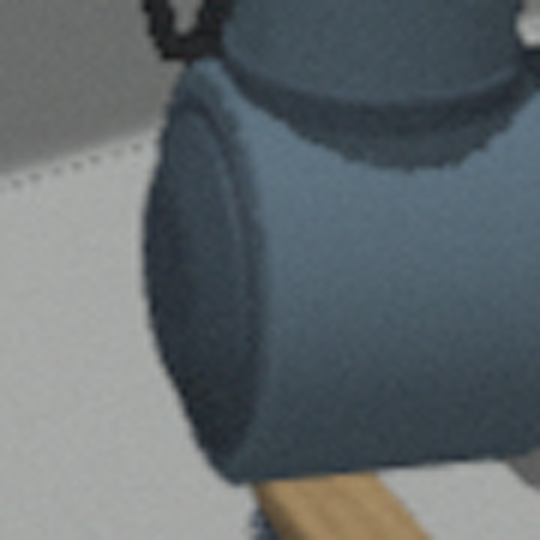

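```bash
python3 -m handwheel '[[0.6,-1.4,-4,-30,-0.01],[0.6,0,0,-30,0],[0.6,0,0,-20,0],[0.6,0,0,-5,0],[0.6,0,0,0,0]]' ; python3 st.py
```

```text
time_s: 3.2
tool_pos: [468.3, -103.4, 63.7]
tcp_rot: [[0.52, 0.853, 0.033], [0.854, -0.52, -0.011], [0.008, 0.034, -0.999]]
force: [-0.5, -0.2, -0.1]
opening: 51.2
t 3.2 pos [ 468.31 -103.36   63.73] yaw 58.65 tilt [ 0.0327 -0.0112] F [-0.53 -0.2  -0.08] T [-0.021 -0.01  -0.037] open 51.2 j [-26.2   5.  121.    0.3  52.  -85. ]
```

```bash
python3 -m handwheel '[[0.6,-8,5,30,0],[0.6,0,0,30,0],[0.6,0,0,0,0]]' ; python3 st.py;  python3 -m handwheel '[[0.6,0,0,0,0]]' >/dev/null; python3 st.py
```

```text
time_s: 3.58
tool_pos: [462.3, -99.4, 129.6]
tcp_rot: [[0.52, 0.853, 0.039], [0.854, -0.52, -0.014], [0.008, 0.041, -0.999]]
force: [0.7, 0.3, -0.5]
opening: 51.4
t 3.575 pos [462.3  -99.41 129.64] yaw 58.64 tilt [ 0.039  -0.0142] F [ 0.69  0.28 -0.47] T [0.013 0.025 0.022] open 51.4 j [-26.   -3.2 120.9   0.3  59.9 -84.8]
t 3.7 pos [462.33 -99.41 129.88] yaw 58.64 tilt [ 0.0395 -0.0145] F [0.17 0.08 0.57] T [ 0.008  0.036 -0.035] open 51.3 j [-26.   -3.3 121.    0.3  59.9 -84.8]
```

```bash
python3 -m handwheel '[[0.6,-27,13,0,0],[0.6,0,0,0,0]]'>/dev/null ; python3 st.py;  python3 -m handwheel '[[0.6,27,-13,0,0],[0.6,0,0,0,0]]' >/dev/null; python3 st.py; python3 -m handwheel '[[0.6,0,0,5,0],[0.6,0,0,5,0],[0.6,0,0,5,0],[0.6,0,0,0,0]]'>/dev/null; python3 st.py;python3 -m handwheel '[[0.6,0,0,0,0.1],[0.6,0,0,0,-0.1],[0.6,0,0,0,0]]'>/dev/null; python3 st.py
```

```text
t 3.95 pos [434.32 -86.03 128.78] yaw 58.63 tilt [ 0.0379 -0.0137] F [1.21 0.04 0.45] T [ 0.064  0.019 -0.011] open 51.0 j [-26.1  -7.7 125.1   0.3  60.3 -84.8]
t 4.2 pos [462.21 -99.57 128.09] yaw 58.61 tilt [ 0.0376 -0.0136] F [0.24 0.35 0.21] T [ 0.021 -0.036 -0.014] open 51.4 j [-26.1  -3.1 120.9   0.3  59.8 -84.8]
t 4.7 pos [461.34 -99.1  143.43] yaw 58.62 tilt [ 0.0361 -0.0129] F [-0.5   0.38 -0.19] T [ 0.035 -0.008  0.009] open 51.0 j [-26.1  -4.6 120.5   0.3  61.9 -84.8]
t 5.075 pos [460.98 -98.84 143.61] yaw 58.72 tilt [ 0.0365 -0.013 ] F [ 0.15  0.05 -0.3 ] T [ 0.013  0.041 -0.047] open 51.4 j [-26.1  -4.7 120.6   0.3  61.9 -84.9]
```

Run:
```python
from h import *
for n in("top","scene"):
    p,d=cams.camera(n);cv2.imwrite(f"pics/{n}2.png",p[:,:,::-1])
a=cv2.imread("pics/top2.png")[130:310,300:480];b=cv2.imread("pics/scene2.png")[100:280,300:480]
cv2.imwrite("pics/two2.png",cv2.hconcat([cv2.resize(x,(400,400),interpolation=cv2.INTER_CUBIC) for x in(a,b)]))
```

```text
(no output)
```

View pics/two2.png

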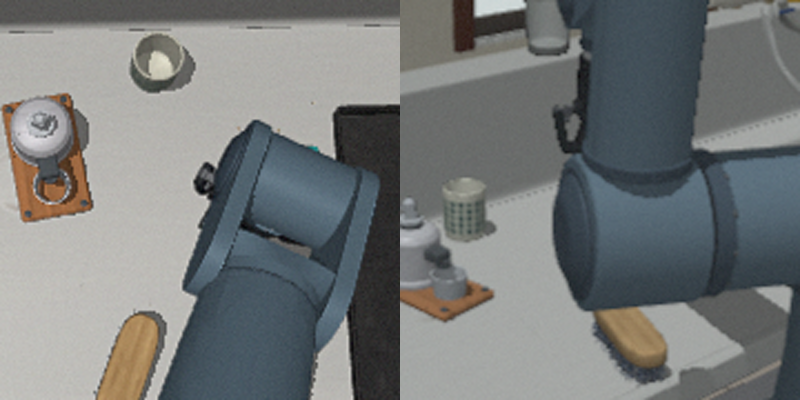

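```bash
for i in 1 ; do python3 -m handwheel '[[0.6,0,0,-16,0],[0.6,0,0,-16,0],[0.6,0,0,0,0]]'|head -2; python3 st.py;python3 -m handwheel '[[0.6,0,0,-10,0],[0.6,0,0,-10,0],[0.6,0,0,-5,0],[0.6,0,0,0,0]]'|head -0; python3 st.py; done
```

```text
time_s: 5.55
tool_pos: [460.2, -98.6, 108.5]
t 5.55 pos [460.2  -98.55 108.53] yaw 58.82 tilt [ 0.0349 -0.0122] F [0.12 0.16 0.31] T [0.027 0.028 0.009] open 51.4 j [-26.1  -1.3 121.6   0.3  57.5 -85. ]
t 6.05 pos [460.11 -98.51  81.43] yaw 58.84 tilt [ 0.0343 -0.0118] F [ 0.38 -1.26 -0.59] T [-0.001  0.038  0.024] open 51.2 j [-26.1   1.7 122.1   0.3  54.1 -85.1]Exception ignored on flushing sys.stdout:
BrokenPipeError: [Errno 32] Broken pipe
```

```bash
python3 -m handwheel '[[0.6,0,0,-6,0],[0.6,0,0,0,0]]'>/dev/null; python3 st.py;python3 -m handwheel '[[0.6,0,0,-5,0],[0.6,0,0,0,0]]' >/dev/null; python3 st.py; python3 -m handwheel '[[0.6,0,0,-4,0],[0.6,0,0,0,0]]' >/dev/null; python3 st.py
```

```text
t 6.3 pos [460.48 -98.68  75.46] yaw 58.84 tilt [ 0.0352 -0.0123] F [-0.02 -0.11 -0.15] T [ 0.028 -0.019  0.058] open 51.6 j [-26.1   2.4 122.2   0.3  53.3 -85.1]
t 6.55 pos [460.68 -98.76  70.37] yaw 58.84 tilt [ 0.0357 -0.0125] F [-0.81 -0.57 -0.08] T [-0.024 -0.021  0.094] open 51.3 j [-26.1   3.  122.3   0.3  52.6 -85.1]
t 6.8 pos [460.8  -98.83  66.24] yaw 58.84 tilt [ 0.0361 -0.0127] F [ 0.23 -0.13  0.35] T [-0.058 -0.005 -0.047] open 51.2 j [-26.1   3.5 122.3   0.3  52.  -85.1]
```

```bash
python3 -m handwheel '[[0.6,-1.2,0.7,-5,0],[0.6,0,0,0,0],[0.6,0,0,-5,0],[0.6,0,0,0,0],[0.6,0,0,-5,0],[0.6,0,0,0,0]]'>/dev/null; python3 st.py;python3 -m handwheel '[[0,0,0,0,0],[0,0,0,0,0],[0,0,0,0,0],[0,0,0,0,0]]' 40 >/dev/null; python3 st.py
```

```text
t 7.55 pos [459.46 -98.06  50.13] yaw 58.84 tilt [ 0.0359 -0.0127] F [-0.21 -0.49  0.29] T [ 0.023  0.008 -0.019] open 51.2 j [-26.    5.2 122.6   0.3  50.  -85.1]
t 8.05 pos [459.73 -98.22  50.37] yaw 58.85 tilt [ 0.0365 -0.013 ] F [ 0.23 -0.8  -0.  ] T [ 0.006  0.059 -0.046] open 14.8 j [-26.    5.2 122.6   0.3  50.  -85.1]
```

```bash
python3 -m handwheel '[[0,0,0,8,0],[0,0,0,0,0],[0,0,0,30,0],[0,0,0,0,0],[0,0,0,40,0],[0,0,0,0,0],[0,0,0,40,0],[0,0,0,0,0],[0,0,0,30,0],[0,0,0,0,0],[0,0,0,0,0]]' 80 >/dev/null; python3 st.py
```

```text
t 9.425 pos [451.63 -94.57 187.02] yaw 58.8 tilt [ 0.0141 -0.002 ] F [-0.61 -0.36 -2.26] T [0.033 0.001 0.016] open 14.8 j [-26.1  -9.  119.5   0.3  68.8 -85. ]
```

```bash
python3 -m handwheel '[[0,0,0,18,0],[0,0,0,0,0],[0,21,38,0,0],[0,21,38,0,0],[0,0,0,0,0],[0,21,38,0,0],[0,21,38,0,0],[0,0,0,0,0],[0,21,38,0,0],[0,0,0,0,0]]' >/dev/null; python3 st.py
```

```text
t 10.675 pos [556.64  96.85 201.68] yaw 58.43 tilt [ 0.0074 -0.0027] F [-0.09  0.51 -0.83] T [-0.015 -0.045 -0.007] open 14.6 j [ -1.6   5.  104.2  -0.2  70.3 -59.9]
```

```bash
python3 -m handwheel '[[0,10,18,0,0],[0,0,0,0,0],[0,10,18,0,0],[0,0,0,0,0],[0,0,0,0,0]]' >/dev/null; python3 st.py
python3 - <<'E'
from h import *
for n in("top","scene"):
    p,d=cams.camera(n);cv2.imwrite(f"pics/{n}3.png",p[:,:,::-1]);np.savez(f"pics/{n}3.npz",p=p,d=d)
a=cv2.imread("pics/top3.png")[130:260,250:380];b=cv2.imread("pics/scene3.png")[130:260,240:370]
cv2.imwrite("pics/two3.png",cv2.hconcat([cv2.resize(x,(400,400),interpolation=cv2.INTER_CUBIC) for x in(a,b)]))
E
```

```text
t 11.3 pos [576.98 132.01 201.12] yaw 58.23 tilt [ 0.0058 -0.0038] F [ 0.87 -0.17 -0.93] T [-0.004  0.011  0.014] open 14.7 j [  2.    8.7 100.3  -0.2  70.7 -56.1]
```

View pics/two3.png

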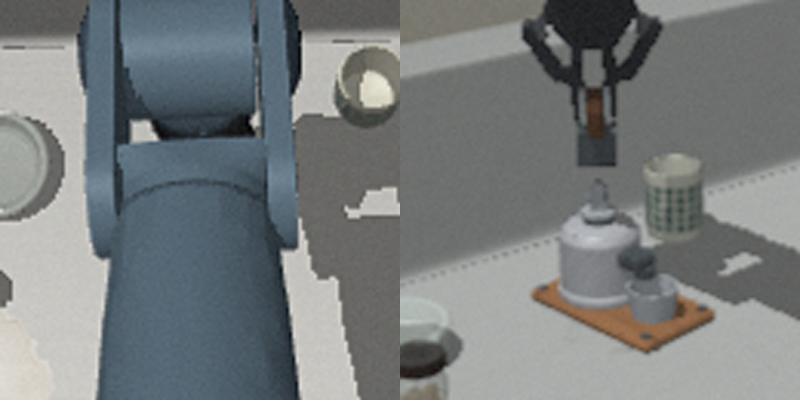

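Run:
```python
from h import *
i=cams.camera_info("scene");R=np.array(i["R"]);t=np.array(i["t"])
print("cam",-R.T@t)
T=np.load("pics/scene3.npz");W=cloud("scene",T["d"]);d=T["d"]
for v in range(158,204,2):
    row=np.where((d[v,420-120:450-120]>0)|1)[0]
    us=np.arange(285,455-120+20)
    k=[u for u in us if abs(W[v,u,0]-577)<45 and abs(W[v,u,1]-134)<45 and W[v,u,2]>96]
    if k: print(v,k[0],k[-1],(k[0]+k[-1])/2,"z",np.round(np.median(W[v,k,2]),1),"xy",np.round(np.median(W[v,k,:2],0),1))
for z in (150,140,122,127,110): print(z,proj("scene",(576.98,132,z)),proj("scene",(576.7,133.5,z)))
```

```text
cam [-441.33458308  758.2541468   619.29691508]
158 295 309 302.0 z 222.3 xy [580.8 128.3]
160 295 309 302.0 z 216.1 xy [581.4 130. ]
162 295 309 302.0 z 210.8 xy [574.9 138.4]
164 296 309 302.5 z 206.0 xy [562.8 147.1]
166 296 309 302.5 z 200.2 xy [563.9 149.3]
168 296 307 301.5 z 198.4 xy [557.1 150.2]
170 297 309 303.0 z 188.5 xy [567.1 147.1]
172 297 309 303.0 z 185.1 xy [554.4 150.7]
174 297 309 303.0 z 178.9 xy [557.  150.7]
176 297 309 303.0 z 172.8 xy [560.6 144.4]
178 297 309 303.0 z 166.6 xy [563.7 141.5]
180 297 309 303.0 z 160.4 xy [561.9 143.7]
182 297 309 303.0 z 154.9 xy [563.  141.9]
188 303 304 303.5 z 125.5 xy [584.1 129.6]
190 301 306 303.5 z 124.5 xy [574.1 136.9]
192 300 306 303.0 z 118.9 xy [571.1 137.4]
194 301 306 303.5 z 112.8 xy [571.4 137.5]
196 299 308 303.5 z 104.5 xy [575.7 137.2]
198 298 309 303.5 z 99.6 xy [572.3 138.3]
200 300 305 302.5 z 98.0 xy [566.2 146.3]
150 (np.float64(303.7660246808564), np.float64(181.14483120872697)) (np.float64(303.3819630887375), np.float64(181.2904252976176))
140 (np.float64(303.9071083311333), np.float64(184.34307356226503)) (np.float64(303.524402135776), np.float64(184.49059912977182))
122 (np.float64(304.15876109365246), np.float64(190.04782051128447)) (np.float64(303.7784708029288), np.float64(190.1987523159766))
127 (np.float64(304.0891516866507), np.float64(188.46983643417343)) (np.float64(303.70819335745216), np.float64(188.61983103925613))
110 (np.float64(304.32490944408045), np.float64(193.81425758791525)) (np.float64(303.9462129845175), np.float64(193.96741091928575))
```

```bash
python3 -m handwheel '[[0,-0.4,0.8,-10,0],[0,0,0,0,0],[0,0,0,-10,0],[0,0,0,0,0],[0,0,0,0,0]]' >/dev/null; python3 st.py;  python3 -m handwheel '[[0,0,0,-3,0],[0,0,0,0,0],[0,0,0,0,0]]' >/dev/null; python3 st.py
```

```text
t 12.025 pos [575.91 132.16 179.11] yaw 58.17 tilt [ 0.0047 -0.0038] F [-0.37 -0.32 -0.99] T [0.019 0.037 0.027] open 14.6 j [  2.   10.  101.2  -0.2  68.5 -56. ]
t 12.4 pos [576.19 132.19 176.35] yaw 58.17 tilt [ 0.0055 -0.0038] F [ 0.69  0.28 -0.64] T [ 0.021  0.015 -0.044] open 14.5 j [  2.   10.2 101.3  -0.2  68.2 -56. ]
```

```bash
python3 -m handwheel '[[0,0,0,-3,0],[0,0,0,0,0]]' >/dev/null; python3 st.py;  python3 -m handwheel '[[0,0,0,-2,0],[0,0,0,0,0]]' >/dev/null; python3 st.py
```

```text
t 12.65 pos [576.35 132.25 173.38] yaw 58.17 tilt [ 0.0061 -0.0037] F [-0.24  0.25 -1.66] T [ 0.033 -0.017  0.079] open 14.3 j [  2.   10.4 101.4  -0.2  67.8 -56. ]
t 12.9 pos [576.62 132.48 171.42] yaw 58.17 tilt [ 0.0069 -0.0031] F [-0.16  0.37 -1.76] T [ 0.092 -0.031 -0.014] open 14.6 j [  2.   10.5 101.5  -0.2  67.6 -56. ]
```

```bash
python3 -m handwheel '[[0,0,0,-1.5,0],[0,0,0,0,0]]' >/dev/null; python3 st.py;  python3 -m handwheel '[[0,0,0,-1.5,0],[0,0,0,0,0]]' >/dev/null; python3 st.py
```

```text
t 13.15 pos [576.59 132.49 169.79] yaw 58.17 tilt [ 0.0068 -0.0031] F [-0.34 -0.15  0.35] T [ 0.148 -0.075 -0.152] open 14.4 j [  2.   10.7 101.5  -0.2  67.4 -56. ]
t 13.4 pos [576.97 132.59 168.64] yaw 58.16 tilt [ 0.0079 -0.0028] F [ 0.9   0.9  -0.21] T [ 0.07  -0.088  0.087] open 14.7 j [  2.1  10.8 101.5  -0.2  67.3 -56. ]
```

```bash
python3 -m handwheel '[[0,0,0,-1.5,0],[0,0,0,0,0]]' >/dev/null; python3 st.py;  python3 -m handwheel '[[0,0,0,-1.5,0],[0,0,0,0,0]]' >/dev/null; python3 st.py
```

```text
t 13.65 pos [577.62 132.87 167.74] yaw 58.17 tilt [ 0.0098 -0.0022] F [ 0.62  0.69 -0.29] T [ 0.212 -0.11  -0.121] open 14.1 j [  2.1  10.8 101.5  -0.2  67.1 -56. ]
t 13.9 pos [578.17 133.2  166.62] yaw 58.15 tilt [ 0.0115 -0.0013] F [ 1.06  1.46 -0.24] T [ 0.326 -0.241 -0.095] open 14.3 j [ 2.100e+00  1.090e+01  1.016e+02 -1.000e-01  6.680e+01 -5.600e+01]
```

```bash
cat > look.py <<'E'
from h import *
import sys
k=sys.argv[1]
p,d=cams.camera("scene");np.savez(f"pics/scene{k}.npz",p=p,d=d)
cv2.imwrite(f"pics/s{k}.png",cv2.resize(p[155:225,265:345,::-1],(800,700)[0:2] if 0 else (640,560),interpolation=cv2.INTER_CUBIC))
W=cloud("scene",d)
for v in range(160,206,2):
    us=np.arange(285,330)
    kk=[u for u in us if abs(W[v,u,0]-577)<45 and abs(W[v,u,1]-134)<45 and W[v,u,2]>92]
    if kk: print(v,kk[0],kk[-1],(kk[0]+kk[-1])/2,"z",np.round(np.median(W[v,kk,2]),1),"xy",np.round(np.median(W[v,kk,:2],0),1))
E
python3 look.py 4
```

```text
160 286 318 302.0 z 218.4 xy [567.1 134.8]
162 286 317 301.5 z 211.4 xy [571.  130.6]
164 287 316 301.5 z 205.8 xy [569.  142.6]
166 288 315 301.5 z 200.2 xy [573.9 147.6]
168 294 310 302.0 z 193.6 xy [576.8 135.5]
170 295 309 302.0 z 186.3 xy [580.6 128.5]
172 295 309 302.0 z 180.0 xy [580.  133.9]
174 295 309 302.0 z 175.9 xy [568.  142.4]
176 296 309 302.5 z 171.1 xy [563.3 150.1]
178 296 309 302.5 z 164.4 xy [561.1 150.1]
180 297 309 303.0 z 158.9 xy [564.5 147.6]
182 297 309 303.0 z 149.7 xy [566.8 148.1]
184 297 309 303.0 z 148.5 xy [553.6 152.7]
186 297 309 303.0 z 141.6 xy [565.  142.4]
188 297 309 303.0 z 136.6 xy [563.2 144.7]
190 297 309 303.0 z 129.3 xy [565.6 142.9]
192 297 309 303.0 z 123.8 xy [564.3 143.7]
194 297 309 303.0 z 117.5 xy [564.8 142.8]
196 299 308 303.5 z 106.1 xy [575.1 137.8]
198 298 309 303.5 z 99.8 xy [571.3 139.9]
200 299 308 303.5 z 98.0 xy [563.  144.1]
```

View pics/s4.png

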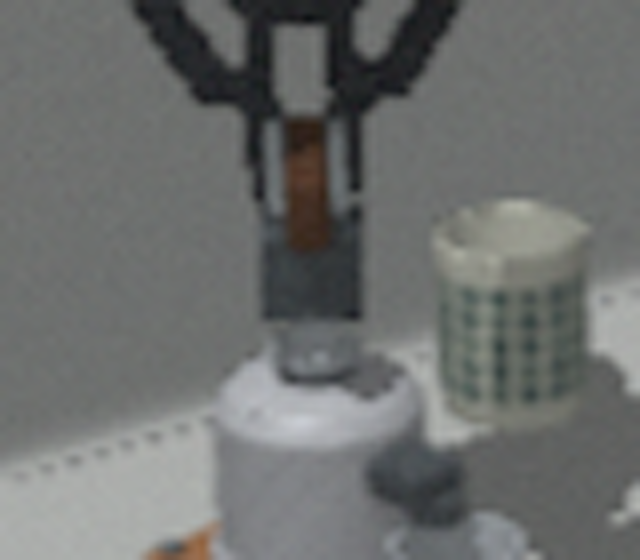

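Run:
```python
from h import *
for z in (122,119,116,112,108): print(z,[np.round(proj("scene",p+(z,)),1) for p in((565,143),(577,133),(558,150))])
```

```text
122 [array([303.2, 192.2]), array([303.9, 190.1]), array([302.4, 193.5])]
119 [array([303.2, 193.2]), array([303.9, 191.1]), array([302.5, 194.5])]
116 [array([303.3, 194.1]), array([304., 192.]), array([302.5, 195.5])]
112 [array([303.3, 195.4]), array([304. , 193.3]), array([302.6, 196.7])]
108 [array([303.4, 196.6]), array([304.1, 194.5]), array([302.6, 198. ])]
```

```bash
python3 -m handwheel '[[0,0.5,0.7,-1.5,0],[0,0,0,0,0]]' >/dev/null; python3 st.py;  python3 -m handwheel '[[0,0,0,-1.5,0]]' >/dev/null; python3 st.py; python3 -m handwheel '[[0,0,0,-1.5,0]]' >/dev/null; python3 st.py
```

```text
t 14.2 pos [578.44 133.46 165.07] yaw 58.17 tilt [ 0.0105 -0.0026] F [1.05 1.55 0.66] T [ 0.357 -0.234  0.064] open 14.9 j [  2.1  11.1 101.5  -0.2  66.8 -56. ]
t 14.325 pos [578.57 133.49 164.08] yaw 58.17 tilt [ 0.0107 -0.0026] F [-0.64  1.01  5.32] T [0.238 0.208 0.064] open 14.8 j [  2.1  11.2 101.5  -0.2  66.6 -56. ]
t 14.45 pos [578.72 133.43 163.42] yaw 58.18 tilt [ 0.0108 -0.0028] F [-1.87  0.81  7.53] T [0.036 0.425 0.006] open 14.7 j [  2.1  11.3 101.5  -0.2  66.6 -56. ]
```

```bash
python3 -m handwheel '[[0,-0.4,0,-1.5,0]]' >/dev/null; python3 st.py;  python3 -m handwheel '[[0,-0.3,0,-1.5,0]]' >/dev/null; python3 st.py
```

```text
t 14.575 pos [578.81 133.32 162.86] yaw 58.19 tilt [ 0.012  -0.0032] F [0.62 0.44 5.06] T [ 0.095 -0.008  0.046] open 14.4 j [  2.1  11.3 101.6  -0.2  66.4 -56. ]
t 14.7 pos [578.82 133.28 162.02] yaw 58.19 tilt [ 0.0128 -0.0033] F [-1.12  0.42  6.63] T [0.155 0.204 0.027] open 14.6 j [  2.1  11.3 101.6  -0.2  66.3 -56. ]
```

```bash
python3 -m handwheel '[[0,-0.3,0,-1.7,0]]' >/dev/null; python3 st.py;  python3 -m handwheel '[[0,-0.3,0,-1.7,0]]' >/dev/null; python3 st.py; python3 look.py 5 >/dev/null
```

```text
t 14.825 pos [578.83 133.28 161.15] yaw 58.2 tilt [ 0.0135 -0.0033] F [-1.28  1.05  6.59] T [0.099 0.276 0.102] open 14.6 j [  2.1  11.4 101.7  -0.2  66.2 -56. ]
t 14.95 pos [578.78 133.27 160.16] yaw 58.2 tilt [ 0.014  -0.0034] F [-1.11  0.17  6.79] T [0.155 0.259 0.074] open 14.4 j [  2.1  11.4 101.7  -0.2  66.  -56. ]
```

View pics/s5.png

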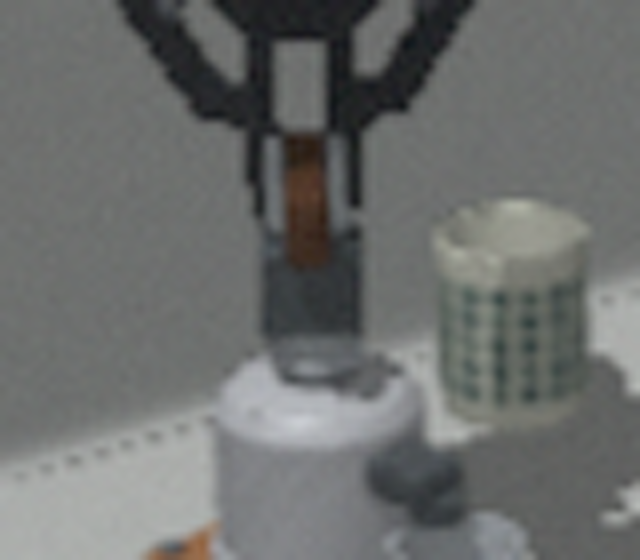

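```bash
python3 -m handwheel '[[0,-0.3,0,-1.5,0]]' >/dev/null; python3 st.py;  python3 -m handwheel '[[0,-0.3,0,-1.5,0]]' >/dev/null; python3 st.py;  python3 -m handwheel '[[0,-0.3,0,-1.5,0]]' >/dev/null; python3 st.py
```

```text
t 15.125 pos [578.77 133.26 159.32] yaw 58.21 tilt [ 0.0148 -0.0035] F [-1.6   0.22  6.14] T [0.08  0.22  0.024] open 14.8 j [  2.1  11.5 101.8  -0.3  65.9 -56. ]
t 15.25 pos [578.73 133.28 158.54] yaw 58.21 tilt [ 0.0154 -0.0036] F [-1.08  0.82  6.11] T [0.102 0.301 0.072] open 14.4 j [  2.1  11.5 101.9  -0.3  65.8 -56. ]
t 15.375 pos [578.71 133.3  157.79] yaw 58.22 tilt [ 0.016  -0.0036] F [-1.77 -1.04  6.24] T [0.133 0.208 0.012] open 14.5 j [  2.1  11.5 101.9  -0.3  65.7 -56. ]
```

```bash
python3 -m handwheel '[[0,0,0,0,0]]' >/dev/null; python3 st.py;python3 look.py 6 |tail -9
python3 - <<'E'
from h import *
ims=[]
for k in (3,4,5,6):
    p=np.load(f"pics/scene{k}.npz")["p"];ims.append(cv2.resize(p[180:212,286:322,::-1],(198*2,176*2),interpolation=cv2.INTER_CUBIC))
cv2.imwrite("pics/cmp.png",np.vstack([np.hstack(ims[:2]),np.hstack(ims[2:])])[:600,:800])
E
```

```text
t 15.5 pos [578.72 133.27 158.16] yaw 58.23 tilt [ 0.0159 -0.0037] F [-1.46  0.7   3.89] T [0.095 0.288 0.001] open 14.8 j [  2.1  11.5 101.9  -0.3  65.7 -56. ]
184 297 309 303.0 z 146.3 xy [571.8 149.7]
186 297 309 303.0 z 142.1 xy [555.2 152.5]
188 297 309 303.0 z 136.5 xy [555.8 151.2]
190 297 309 303.0 z 128.9 xy [563.5 145.6]
192 297 309 303.0 z 122.6 xy [565.  140.6]
194 297 309 303.0 z 116.8 xy [565.  143.9]
196 297 309 303.0 z 111.2 xy [564.3 144.7]
198 298 309 303.5 z 99.5 xy [573.7 137.5]
200 299 308 303.5 z 97.1 xy [564.6 142.4]
```

Run:
```python
import cv2;a=cv2.imread("pics/cmp.png");print(a.shape)
```

```text
(600, 792, 3)
```

View pics/cmp.png

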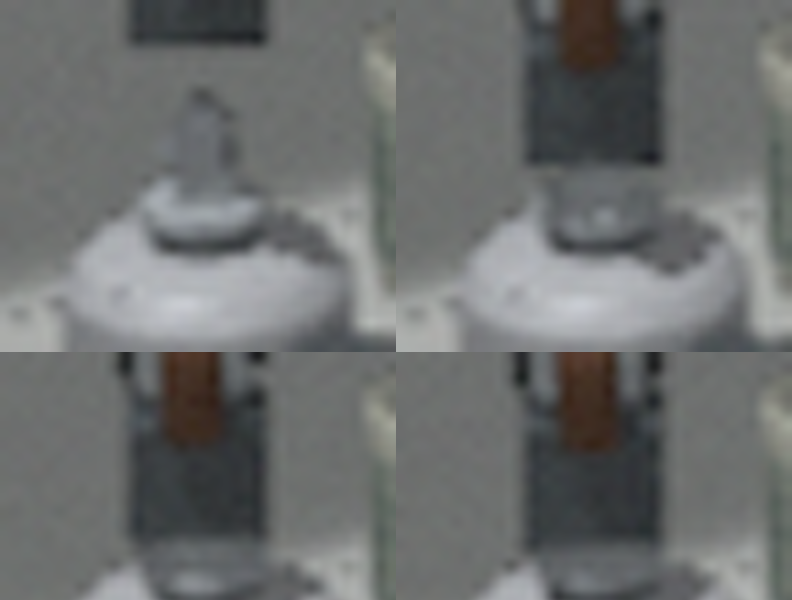

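```bash
python3 -m handwheel '[[0,-0.3,0,-1.7,0],[0,-0.3,0,-1.7,0]]' >/dev/null; python3 st.py;  python3 -m handwheel '[[0,-0.3,0,-1.7,0],[0,-0.3,0,-1.7,0]]' >/dev/null; python3 st.py
```

```text
t 15.8 pos [578.38 133.27 155.02] yaw 58.23 tilt [ 0.0168 -0.0038] F [ 0.84 -0.15  0.19] T [ 0.17  -0.127 -0.047] open 14.2 j [  2.1  11.7 102.1  -0.3  65.3 -56. ]
t 16.05 pos [576.95 133.11 149.87] yaw 58.23 tilt [ 0.0149 -0.0042] F [-0.47 -0.72  5.25] T [-0.034 -0.083 -0.037] open 14.9 j [  2.1  11.9 102.4  -0.3  64.9 -56. ]
```

```bash
python3 -m handwheel '[[0,0,0,-1.5,0]]' >/dev/null; python3 st.py;  python3 -m handwheel '[[0,0,0,-1.5,0],[0,0,0,0,0]]' >/dev/null; python3 st.py; python3 look.py 7 |tail -5
python3 - <<'E'
from h import *
ims=[]
for k in (4,7):
    p=np.load(f"pics/scene{k}.npz")["p"];ims.append(cv2.resize(p[170:212,286:322,::-1],(396,462),interpolation=cv2.INTER_CUBIC))
cv2.imwrite("pics/cmp2.png",np.hstack(ims))
E
```

```text
t 16.175 pos [577.88 132.92 149.39] yaw 58.23 tilt [ 0.0172 -0.0046] F [0.03 0.45 7.2 ] T [-0.042 -0.017  0.091] open 14.6 j [  2.1  12.  102.3  -0.3  64.7 -56. ]
t 16.425 pos [578.4  133.11 150.02] yaw 58.24 tilt [ 0.0177 -0.0045] F [-3.    0.58  4.52] T [0.001 0.542 0.042] open 14.5 j [  2.1  12.  102.2  -0.3  64.7 -56. ]
192 297 309 303.0 z 122.6 xy [565.3 143.4]
194 297 309 303.0 z 116.1 xy [564.8 142.6]
196 297 309 303.0 z 111.2 xy [561.6 145.9]
198 297 309 303.0 z 103.3 xy [566.5 144.6]
200 299 308 303.5 z 97.0 xy [563.6 144.1]
```

View pics/cmp2.png

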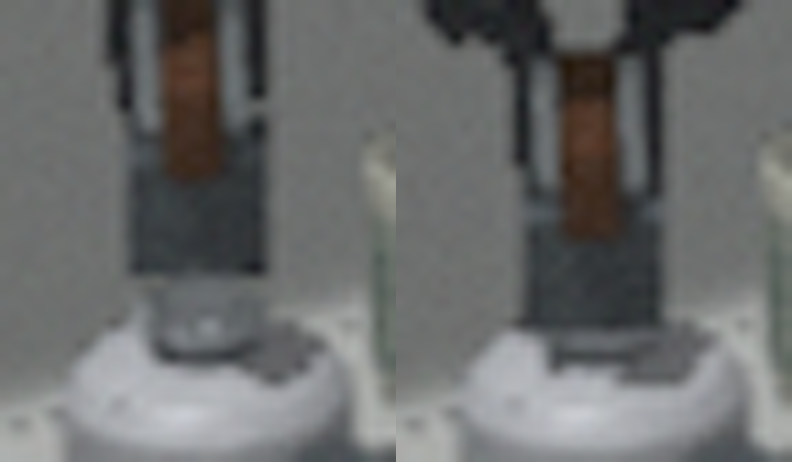

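```bash
python3 -m handwheel '[[0,-0.7,0,0,0.08],[0,0,0,0,0.08],[0,0,0,0,0]]' >/dev/null; python3 st.py;  python3 -m handwheel '[[0,-0.3,0,0,0.08],[0,0,0,0,0.08],[0,0,0,0,0]]' >/dev/null; python3 st.py
```

```text
t 16.85 pos [577.28 133.02 150.67] yaw 67.65 tilt [ 0.017 -0.002] F [-0.56  0.23  0.53] T [0.075 0.014 0.013] open 14.9 j [  2.1  11.8 102.4  -0.2  64.8 -65.5]
t 17.225 pos [577.26 133.02 150.65] yaw 76.78 tilt [0.0179 0.001 ] F [-1.41  0.09  1.29] T [0.12  0.117 0.01 ] open 14.7 j [  2.   11.8 102.4   0.   64.8 -74.8]
```

```bash
python3 -m handwheel '[[0,-0.2,0,-0.5,0.08],[0,0,0,0,0.08]]' >/dev/null; python3 st.py; python3 -m handwheel '[[0,0,0,0,0.08],[0,0,0,0,0.08],[0,0,0,0,0]]' >/dev/null; python3 st.py;  python3 -m handwheel '[[0,0,0,0,0.07],[0,0,0,0,0],[0,0,0,0,0]]' >/dev/null; python3 st.py; python3 look.py 8|tail -4
```

```text
t 17.475 pos [577.24 133.04 150.56] yaw 85.95 tilt [0.0177 0.0039] F [-1.58  0.57  2.72] T [ 0.044  0.175 -0.06 ] open 14.5 j [  1.9  11.8 102.5   0.2  64.8 -84.1]
t 17.85 pos [577.23 133.05 150.64] yaw 94.99 tilt [0.0167 0.0068] F [-1.19  0.44  2.16] T [ 0.112  0.092 -0.022] open 14.5 j [  1.9  11.8 102.4   0.4  64.8 -93.3]
t 18.225 pos [577.24 133.05 150.62] yaw 98.67 tilt [0.0161 0.0078] F [-0.68 -0.35  1.53] T [0.077 0.091 0.028] open 14.6 j [  1.8  11.8 102.4   0.5  64.8 -97. ]
194 295 312 303.5 z 114.9 xy [562.5 147. ]
196 295 312 303.5 z 108.6 xy [563.2 147.8]
198 297 309 303.0 z 103.2 xy [562.5 147.9]
200 299 308 303.5 z 97.9 xy [561.5 147.2]
```

View pics/s8.png

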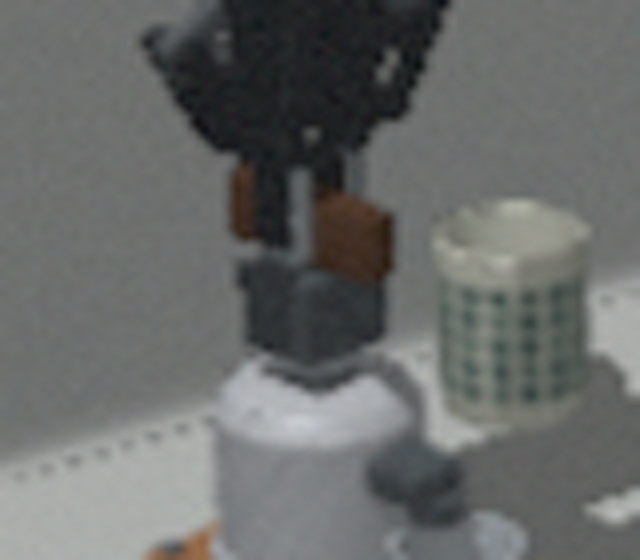

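```bash
python3 -m handwheel '[[0,0,0,0,0.04],[0,0,0,-1.5,0],[0,0,0,-1,0]]' >/dev/null; python3 st.py;  python3 -m handwheel '[[0,0,0,0,0],[0.5,0,0,0,0],[0.5,0,0,0,0],[0.5,0,0,0,0]]' >/dev/null; python3 st.py
```

```text
t 18.65 pos [577.39 133.09 149.29] yaw 100.82 tilt [0.0157 0.0082] F [-3.69 -0.34  8.59] T [ 0.019  0.658 -0.051] open 14.4 j [  1.8  11.9 102.4   0.5  64.7 -99.2]
t 19.15 pos [576.91 132.84 148.7 ] yaw 100.62 tilt [0.0144 0.0075] F [-0.3   0.25  0.26] T [0.009 0.043 0.028] open 42.9 j [  1.8  11.9 102.5   0.4  64.7 -99. ]
```

Released cleanly. Now I lift straight up, back away and check.

```bash
python3 -m handwheel '[[0.5,0,0,6,0],[0.5,0,0,0,0],[0.5,0,0,12,0],[0.5,0,0,0,0],[0.5,0,0,30,0],[0.5,0,0,0,0],[0.5,0,0,40,0],[0.5,0,0,0,0]]' >/dev/null; python3 st.py;  python3 -m handwheel '[[0.5,-40,-30,0,0],[0.5,-40,-30,0,0],[0.5,-40,-40,0,0],[0.5,-40,-40,0,0],[0.5,-40,-40,0,0],[0.5,0,-50,0,0],[0.5,0,-50,0,0],[0.5,0,-50,0,0],[0.5,0,0,0,0]]' >/dev/null; python3 st.py
python3 - <<'E'
from h import *
ims=[]
for n,(u,v) in {"top":(320,195),"scene":(310,200)}.items():
    p,d=cams.camera(n);np.savez(f"pics/{n}9.npz",p=p,d=d);ims.append(cv2.resize(p[v-45:v+45,u-40:u+40,::-1],(400,450),interpolation=cv2.INTER_CUBIC))
    cv2.imwrite(f"pics/{n}9.png",p[:,:,::-1])
    W=cloud(n,d);P=p.astype(int).reshape(-1,3);w=W.reshape(-1,3)
    m=(abs(w[:,0]-577)<70)&(abs(w[:,1]-134)<60)
    b=m&(P[:,0]-P[:,2]>20)&(w[:,2]>152)&(w[:,2]<175)
    q=w[b];print(n,len(q),"z",np.round(np.percentile(q[:,2],[5,50,95]),1),rect(q[:,:2]))
    b=m&(P[:,0]-P[:,2]>50)&(w[:,2]<25);print("base",rect(w[b][:,:2]))
    for q in("spice_jar","cup","dish"):
        for r in cams.trace(n,q)[:1]: print(n,q,round(r["confidence"],2),np.round(r["xy"]))
cv2.imwrite("pics/fin.png",np.hstack(ims))
E
```

```text
t 20.15 pos [576.34 132.73 238.21] yaw 100.59 tilt [0.0126 0.0073] F [-0.52  0.13  0.32] T [ 0.005 -0.058 -0.031] open 42.8 j [  1.8   6.2  98.9   0.4  74.1 -98.9]
t 21.275 pos [ 363.46 -203.11  225.  ] yaw 100.7 tilt [-0.0013  0.0116] F [-0.3   0.9  -0.46] T [-0.02   0.024  0.015] open 42.9 j [ -45.1  -18.2  122.8    0.4   76.  -145.9]
top 157 z [157.3 159.8 162.4] (array([576.1, 132.6]), array([78.7, 14.2]), 8.9)
base (array([565.8, 131.1]), array([129.6,  93.9]), 10.1)
top spice_jar 0.68 [233. 227.]
top cup 0.87 [372. 156.]
top dish 0.78 [246. 184.]
scene 82 z [152.6 157.9 161.3] (array([573. , 136.5]), array([72.2, 13.8]), 9.1)
base (array([546.1, 154.4]), array([146.4,  70.7]), 38.2)
scene spice_jar 0.61 [247. 255.]
scene cup 0.96 [328. 191.]
scene dish 0.94 [234. 237.]
```

View pics/fin.png

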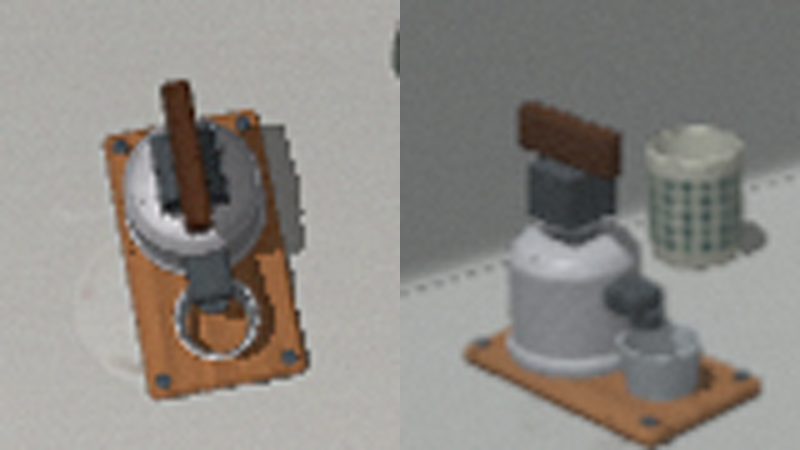

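The bar top reads 159.8 mm, against 59.5 mm on the worktop, so it has risen 100.3 mm and the handle is home. The bar lies at about 9° against the base's 10°. The bystanders haven't moved and the arm is clear, so I hand in.

```bash
python3 -c "
from bench import robot
print(robot.sign_off())"
```

```text
the job is handed in; nothing more can be done
None
```

The dark-wood handle is on the drive, clicked home, turned in line with the base and released, and I handed the job in at about 21 s. It fell onto the square at the angle I carried it at, so no angle search was needed. At the ball it took about 9 N of push, then snapped down.

**Final checks:**
- **Height:** the top view puts the bar's top 100.3 mm above where it stood on the worktop, and the flange is at 100 mm. The scene view read about 2 mm lower (157.9 mm against 159.8 mm for the bar's top), but it sees mostly the bar's side.
- **Position:** the bar's centre measures within about 1.5 mm of the drive axis.
- **Angle:** the grip bar is about 1° from the base's length. The angle uses the top view's base only, because the scene view's fit of the base after the move (38°) was wrong.
- **Force:** the highest push I read on the mill was about 10 N, against the 25 N limit.
- **Bystanders:** the jar, cup and dish stayed within 2 pixels of where they were, except the jar in the top view, which shifted 4 pixels (about 10 mm) in a low-confidence detection. The scene view showed the jar shifted by only about 1 pixel, and the arm never went near it.

**On the way:** a fast first descent to the handle drifted about 9 mm and tilted the tool by 2°. I backed off and came down again slowly before gripping.

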